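Lengthen the cutlery caddy and cam it shut at the mark, one-handed

ROBOT

A 6-joint arm with a two-finger parallel gripper is mounted at the origin on the work surface. World frame = base frame: x ahead of the robot, y to its left, z up, the work surface at z = 0. Lengths are in m, angles in rad, forces in N, time in s.
With the tool pointing down it reaches from about 0.275 to 0.725 m from the base axis. Payload 15.9 kg.
Tool frame: the origin (TCP) lies at the very end of the fingers, on their centre line; the grasp point (between the pads) lies 19 mm behind it (arm.grip_point_offset is the distance from the TCP to the grasp point, in m); z points along the fingers, y is the line along which they close (so a half turn about z gives the same grasp; the last joint's range is limited). The gripper opens to 85 mm and grips with 20 to 120 N. Pads are 22 mm wide; open, the fingers measure 114 mm over their backs; the gripper's body (76 mm by 85 mm) begins 54 mm behind the grasp point. The pads swing forward as they close: fully open they stand 13 mm farther back than shut.
Start: joints at [-1.311, 0.213, -0.034, 1.323, 0, 1.571], TCP at [0.128, -0.483, 0.192] pointing down, gripper open.
Joint ranges: [-2.98, 2.98], [-0.74, 1.72], [-1.14, 1.35], [-2.1, 2.04], [-1.57, 1.44], [-3.14, 3.14]. Speed limits (rad/s): [1.89, 1.89, 2.39, 2.57, 3.14, 3.14].

INTERFACE

Orientations are given as a 3x3 rotation matrix whose columns are the frame's x, y, z axes.
In Python, from cell import arm gives the robot as it stands.
- The arm moves only by the tool step_arm, never from a script. Its argument "plan" is a list of rows, each an object with "gripper": the finger opening in mm, from 0 to 85.4; "xyz": the shift along the world's x, y, z in mm, a list of three; "yaw": the turn about the world's z in degrees. In form: [{"gripper": gripper, "xyz": [x, y, z], "yaw": yaw}, ...]. A call has 1 to 20 rows; each row is the pose to reach, as a shift and turn from the pose commanded when the call began; what a row does not reach only later rows make up. A row lasts 1/8 s, in which the tool goes at most 62.5 mm and 10.7 degrees, less where a joint would pass 70% of its speed; a pose out of reach is approached as far as the arm can. A call with a gripper value outside its range is refused whole. The fingers move at their own pace and stop on an object; "newtons" is the grip in N (left out, the last holds). Time passes only in rows, so rows that repeat a pose let the fingers close. It gives the time, the measured TCP pose, the force, the opening and the grip force at its end, in the units of the state.
- arm.sense(): the state, without advancing time (a new reading comes with each control period).
- arm.capture(name): name is "side" or "top"; returns a dict with "pixels" (384x512x3 uint8, red, green, blue), "depth" (384x512 float32, m along the optical axis (not along the pixel's ray), 0 where there is no reading), "fovy" (degrees; the focal length in pixels is half the picture's height over the tangent of half this angle, whatever the lens; pixels are square), "cx", "cy" (the principal point, pixels), "rvec" (rotation vector, rad) and "tvec" (3), from world to camera coordinates, as OpenCV has them. Camera axes: x right, y down, z forward; pixel columns grow to the right and rows downward; lengths in m; the calibration is good to about 2 mm. A picture is of the moment at which its call begins.
- arm.finish_job(): hands the job in; it is judged then, once.
Trained networks look in the newest picture that a camera, given by its name, has taken for a name from the list of things; names that differ only in an ending like _2 or _b are one class to them, and where a whole thing is asked for, a point or a joint stands for the part that bears it (a point fixed in the world has none). Each returns a list of dicts, best first, with "conf" (0 to 1); they miss things now and then, are a little off and sometimes report something else, mostly with a low value. They report only what shows in the picture. A call takes as long as a camera call.
- arm.spot_in(name, camera): "box" ([centre column, centre row, width, height] in pixels, round what is visible of it).
- arm.landmark_of(name, camera): "xy" ([column, row] in pixels: a listed point, or the origin of a listed thing).
The state is a dict: "time_s": time; "q": joint angles; "qd": joint speeds; "joint_efforts": joint torques, N m; "tool_pos": TCP position; "tool_rot": TCP orientation; "ft_force": force on the tool from outside, world axes, zero at the start; "wrist_torque": the same for the moment, N m; "opening": opening from 0.0 (shut) to 1.0 (fully open); "grasp_force": force on a finger pad.
Only numpy, scipy, OpenCV 4.12 (cv2) and the standard library are available. Lean on these libraries where they do the work, as an engineer would, in place of code of your own. Each camera call takes 0.05 s, during which the arm holds its last target. There are 200 camera calls.

TASK

The serving spoon is too long for the cutlery caddy, so draw the caddy's spring-loaded lower tray out by its pull tab until the tray's little pointer is level with the metal clip set on the scale rail. Hold the tray at that mark with the finger behind the tab and, only then, slide the cam lever in front of the tab fully shut towards the tab with the other finger. Finish while still holding: tray at the mark, lever shut, tab and lever squeezed together between the fingers, and the other things on the table left where they are.

Things in the scene. Friction and masses are not known exactly. Their poses are not given: they have to be found in the camera images.
- caddy: White plastic two-tier cutlery caddy, fixed, 200 long (x) x 160 wide (y) x 90 high. Origin: centre of its underside, on the table; its -x is the way the tray pulls out (roughly towards the robot, yaw within 0.3 rad). Its scale rail, a white bar 14 wide, 30 high, runs along x from 90 to 310 in front of the origin at y = +88.
- tray (a joint): Travel (m) of the grey pull-out tray (130 wide, 44 high) along the caddy's -x: 0 in (start), 0.13 fully out. A return spring always draws it in (5 N at 0, 7 N at 0.1), even with the lever shut: it slides back if let go. A flat spine 40 wide, top 45 above the table, along its middle carries pull tab and lever; its front face is 220 from the caddy origin at 0.
- pull_tab (a point): Upright grey plate (solid tray_c0) fixed on the tray's spine, 12 thick (x) x 38 wide x 42 high; the taller, wider of the two plates, nearer the caddy. This point: centre of its foot, 45 above the table, 160 in front of the caddy origin when the tray is in; axes as the caddy. 54 free behind it to the caddy's front. Pull with a finger on its +x face.
- thumb_piece: Upright grey plate of the sliding cam lever, 12 thick (x) x 24 wide x 36 high, on the spine in front (-x) of the pull tab. Origin: centre of its underside, 34 from the tab's origin with the lever open, 16 shut; axes as the caddy. Fingers closing along the caddy's x straddle both plates: outer faces 46 apart open, 28 shut. The gap between (22 to 4) is too narrow for a finger.
- cam_lever (a joint): Travel in m of the cam lever along the spine towards the pull tab (caddy's +x): 0 open, 0.018 fully shut against its stop. Starts between 0 and 0.004. Friction 3 N; it stays on the tray where it is left and rides along with it.
- pointer (a point): Tip of the small bar, 6 wide, that sticks out sideways from the tray's left (+y) wall towards the scale rail, 49 above the table. It moves with the tray and lies at the same x along the caddy as the pull tab's middle. Axes as the caddy.
- clip_mark (a point): Point on the upright fin (4 thick, 26 high) of the small dark steel clip (20 x 18) fixed on top of the scale rail: mid-thickness, on the side facing the tray, 49 above the table. Axes as the caddy. The tray is at the mark when the pointer has the same x along the caddy as this point, which takes 45 to 90 mm of tray travel.
- spoon: Stainless serving spoon, 250 long, lying beside the tray on its -y side; bystander.
- bowl_a: Green ceramic bowl, 120 across, 55 high; bystander.
- bowl_b: The other green ceramic bowl, 120 across, 55 high; bystander.
- pot: Small aluminium pot with two side handles, 132 across (about 184 over the handles), 70 high; bystander beside the caddy.
- trivet: Flat round orange silicone trivet, 170 across, 10 high; bystander.
- egg_cup: White egg cup, 46 across, 58 high, beside the scale rail; bystander.

How it is judged:
On the way:
1. the tray is held out by its pull tab with the pointer within 5 mm of the clip's fin, the cam lever still open (under 8 mm) (x of pointer in the frame of clip_mark between -0.005 and 0.005 m and value of joint cam_lever below 0.008 m and contact force between the fingers and tray_c0 above 1 N), for 0.3 s.
At the end, for the whole second after the job is handed in: Pointer within 5 mm of the clip's fin along the caddy's x, cam lever at least 15 mm shut (of 18), the fingers pressing on both the pull tab and the lever's thumb piece with more than 3 N each, tray still (under 10 mm/s) (x of pointer in the frame of clip_mark between -0.005 and 0.005 m and value of joint cam_lever above 0.015 m and contact force between the fingers and tray_c0 above 3 N and contact force between the fingers and thumb_piece above 3 N and velocity of joint tray between -0.01 and 0.01 m/s); the arm keeps its last pose, push and grip.
It fails at once if the cam lever is more than half shut while the pointer is more than 15 mm from the clip (value of joint cam_lever above 0.01 m and not (x of pointer in the frame of clip_mark between -0.015 and 0.015 m)).
It fails at once if a bystander is shifted by more than 30 mm (distance of any of spoon, bowl_a, bowl_b, pot, trivet, egg_cup from where it was at the start of the episode above 0.03 m).
It also fails if it takes over 38 s, if anything falls off the work surface, if the arm or the gripper's body presses on something with over 40 N, if the wrist force passes 120 N, or if a joint passes its speed limit or range.

## Working session

There is one attempt and no reset: what is moved stays moved. The work goes in short steps, Python scripts to look and compute and a tool call to move; the robot and the scene stay as the last step left them, time stands still between calls to the robot, and variables do not carry over. Pictures are saved under pics/ and viewed, at most 10 in all, crops included, and the job is handed in when it is done.

Besides the shell and the picture viewer there is one more tool, called after "Emit:" by a JSON object that holds its "name" and its "arguments", one argument or row to a line. step_arm: Moves the arm, as the interface text tells. Its arguments: {"type":"object","properties":{"plan":{"type":"array"},"newtons":{"type":"number"}},"required":["plan"]}

```bash
mkdir -p pics
cat > h.py <<'E'
import numpy as np, cv2
from cell import arm
def cam(c):
    R=cv2.Rodrigues(np.array(c["rvec"],float))[0]; t=np.array(c["tvec"],float).ravel()
    f=c["pixels"].shape[0]/2/np.tan(np.radians(c["fovy"])/2); return R,t,f
def ray(c,uv):
    R,t,f=cam(c); d=R.T@np.array([(uv[0]-c["cx"])/f,(uv[1]-c["cy"])/f,1]); return -R.T@t,d
def at_z(c,uv,z):
    o,d=ray(c,uv); return o+d*(z-o[2])/d[2]
def at_depth(c,uv):
    u,v=[int(round(a)) for a in uv]; o,d=ray(c,uv); return o+d*c["depth"][v,u]
def cloud(c):
    R,t,f=cam(c); h,w=c["depth"].shape; u,v=np.meshgrid(np.arange(w),np.arange(h)); z=c["depth"]
    P=np.stack([(u-c["cx"])/f*z,(v-c["cy"])/f*z,z],-1); return (P-t)@R
E
python3 - <<'E'
from h import *
s=arm.sense(); print(s["time_s"],s["tool_pos"],s["tool_rot"],s["opening"])
for n in ["top","side"]:
    c=arm.capture(n); cv2.imwrite(f"pics/{n}0.png",cv2.resize(c["pixels"][:,:,::-1],(800,600)))
    print(n,c["fovy"],ray(c,(c["cx"],c["cy"])))
    for k,z in [("caddy",0),("pull_tab",.045),("thumb_piece",.045),("pointer",.049),("clip_mark",.049)]:
        r=arm.landmark_of(k,n)
        for x in r[:2]: print(k,round(x["conf"],2),np.round(x["xy"],1),at_z(c,x["xy"],z).round(4),at_depth(c,x["xy"]).round(4))
E
```

```text
0.0 [ 0.12834364 -0.48282938  0.1910912 ] [[ 9.66450032e-01  2.56854568e-01 -2.59885299e-04]
 [ 2.56854695e-01 -9.66449351e-01  1.14755507e-03]
 [ 4.35887824e-05 -1.17580739e-03 -9.99999308e-01]] 1.0012824035276129
top 52.33100596913128 (array([0.42648562, 0.00148871, 0.89673873]), array([ 0.16037477,  0.00748859, -0.98702779]))
caddy 0.94 [286.2 118.9] [ 0.7471 -0.0751  0.    ] [ 0.7221 -0.0691  0.0699]
pull_tab 0.59 [264.  220.7] [ 0.4997 -0.0178  0.045 ] [ 0.4989 -0.0176  0.054 ]
thumb_piece 0.47 [298.3 191.3] [ 0.5639 -0.0943  0.045 ] [ 0.558  -0.0902  0.0818]
pointer 0.85 [257.8 184.3] [ 0.5797 -0.0051  0.049 ] [ 0.5834 -0.0053  0.0289]
pointer 0.19 [297.2 177.1] [ 0.5951 -0.0923  0.049 ] [ 0.5875 -0.0881  0.0871]
clip_mark 0.5 [266.8 223.1] [ 0.4941 -0.0238  0.049 ] [ 0.4981 -0.0252 -0.0009]
clip_mark 0.37 [350.5 203.4] [ 0.5355 -0.2069  0.049 ] [ 0.5396 -0.2148  0.017 ]
side 53.289075958890116 (array([0.15873635, 0.42470975, 0.6601068 ]), array([ 0.51294039, -0.50874435, -0.69142703]))
caddy 0.95 [222.6 167.4] [ 0.751  -0.0705  0.    ] [ 0.6704 -0.0031  0.0898]
pull_tab 0.77 [275.  184.9] [ 0.5789 -0.0845  0.045 ] [ 0.5777 -0.083   0.0468]
thumb_piece 0.54 [284.3 187.9] [ 0.557  -0.0928  0.045 ] [ 0.5527 -0.0873  0.0516]
pointer 0.68 [250.6 195.4] [ 0.5905 -0.0154  0.049 ] [ 0.5988 -0.0238  0.0373]
clip_mark 0.51 [277.2 218.1] [ 0.5022 -0.0084  0.049 ] [ 0.4984 -0.0038  0.0556]
```

View pics/top0.png

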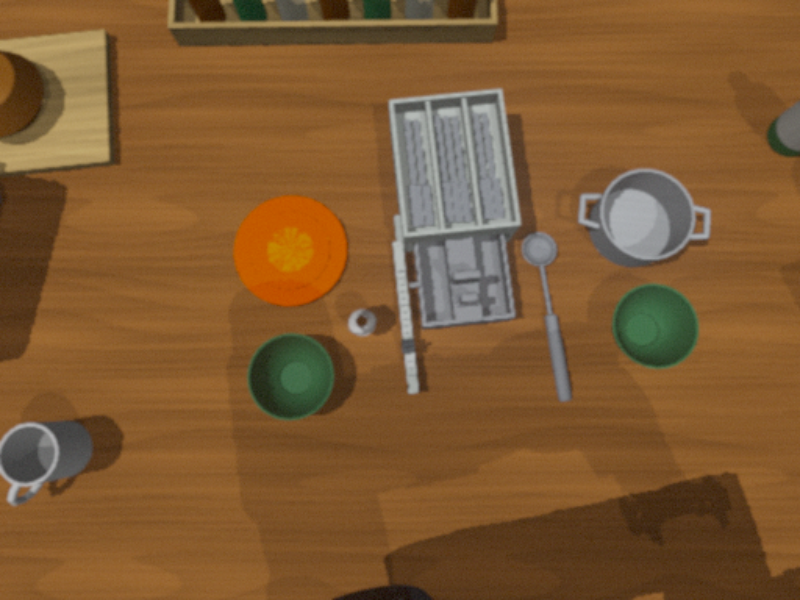

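View pics/side0.png

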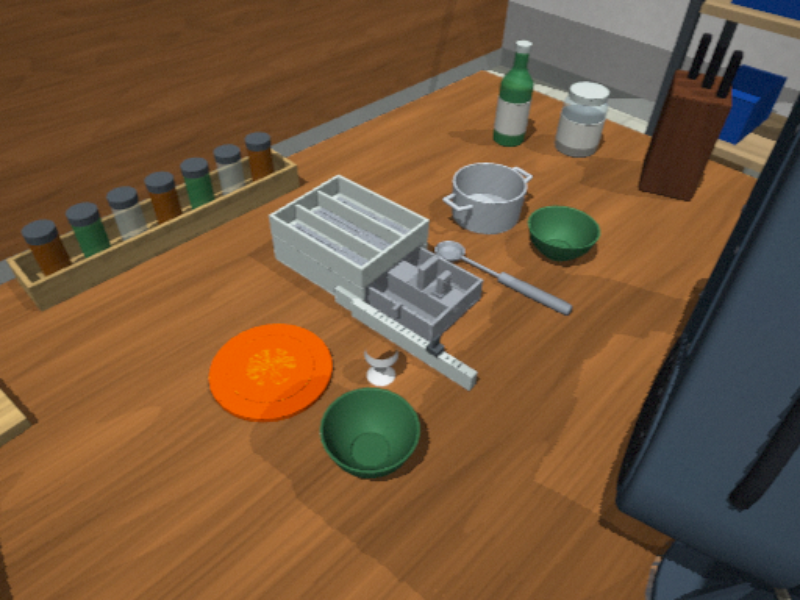

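The top view shows the caddy at about (455,165), the tab and lever plates at about (466,275) and (468,297), the clip at (407,346) and the pointer at about (414,286). The side view agrees, with the clip at (436,348). Next I'll enlarge both for an exact fit.

Run:
```python
from h import *
cs={n:arm.capture(n) for n in ["top","side"]}
import pickle; pickle.dump(cs,open("c0.pkl","wb"))
c=cs["top"]; a=cv2.resize(c["pixels"][140:260,245:335,::-1],None,fx=5,fy=5,interpolation=cv2.INTER_CUBIC)
cv2.imwrite("pics/topz.png",a)
c=cs["side"]; a=cv2.resize(c["pixels"][150:255,205:315,::-1],None,fx=5.5,fy=5.5,interpolation=cv2.INTER_CUBIC)
cv2.imwrite("pics/sidez.png",a)
P=cloud(cs["top"]).reshape(-1,3)
m=(P[:,2]>.082)&(P[:,2]<.095)&(abs(P[:,0]-.75)<.2)&(abs(P[:,1]+.07)<.15)
print(m.sum(),cv2.minAreaRect(P[m,:2].astype(np.float32)))
c=cs["top"]
for p in [(390,98),(502,90),(518,232),(402,240)]: print(at_z(c,np.array(p)/1.5625,.09).round(4))
for p in [(397.5,217),(412,392)]: print(at_z(c,np.array(p)/1.5625,.03).round(4))
```

```text
1493 ((0.703830897808075, -0.07980404049158096), (0.29610341787338257, 0.16028663516044617), 5.449030876159668)
[0.8455 0.0106 0.09  ]
[ 0.8556 -0.148   0.09  ]
[ 0.6482 -0.1622  0.09  ]
[ 0.6386 -0.0044  0.09  ]
[0.6893 0.0015 0.03  ]
[ 0.4348 -0.0166  0.03  ]
```

View pics/topz.png

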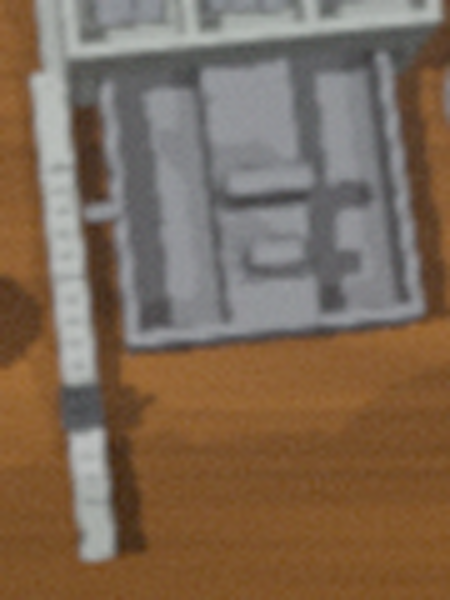

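View pics/sidez.png

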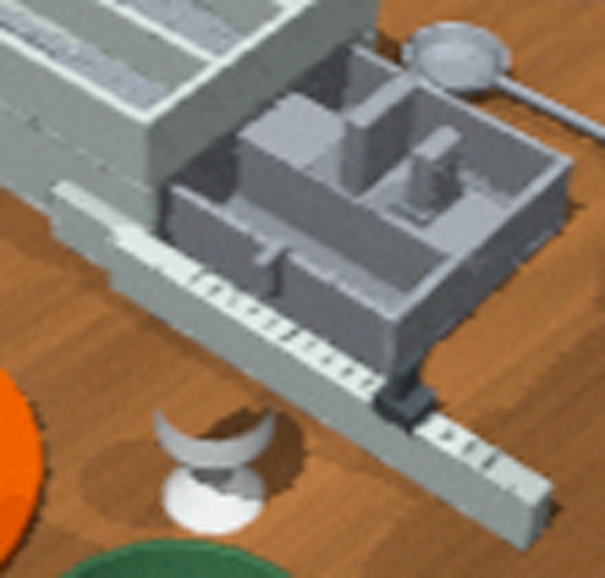

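The top crop shows the pointer tip at (88,212), the clip at (82,407), the tab top at about (270,180) and the thumb piece top at about (278,250). The side crop shows the clip's dark fin behind its block at about (405,375). Next I'll fit the fin precisely.

```bash
cat >> h.py <<'E'
TH=0.068; CO=np.array([.747,-.076])
def w2c(p):
    d=np.array(p[:2])-CO; return np.array([d[0]*np.cos(TH)+d[1]*np.sin(TH),-d[0]*np.sin(TH)+d[1]*np.cos(TH)])
def c2w(x,y,z):
    return np.array([CO[0]+x*np.cos(TH)-y*np.sin(TH),CO[1]+x*np.sin(TH)+y*np.cos(TH),z])
def proj(c,p):
    R,t,f=cam(c); q=R@p+t; return np.array([c["cx"]+f*q[0]/q[2],c["cy"]+f*q[1]/q[2]])
E
python3 - <<'E'
from h import *; import pickle
cs=pickle.load(open("c0.pkl","rb"))
T=cs["top"];S=cs["side"]
def cr(c,u,v,n=15,k=26): return cv2.resize(c["pixels"][v-n:v+n,u-n:u+n,::-1],None,fx=k*15/n/2,fy=k*15/n/2,interpolation=cv2.INTER_CUBIC)
cv2.imwrite("pics/fin.png",np.hstack([cr(T,261,221),cr(S,279,221)]))
print("rail ends",[w2c(at_z(T,p,.03)) for p in [(254.2,155),(265,251)]])
for nm,c,uv,z in [("ptr",T,(245+88/5,140+212/5),.049),("ptrS",S,(205+268/5.5,150+258/5.5),.049),("tab",T,(245+270/5,140+180/5),.087),("thumb",T,(245+278/5,140+250/5),.081)]:
    p=at_z(c,uv,z); print(nm,p,w2c(p))
for x in range(-270,-209,10): print(x,[proj(c,c2w(x/1e3,.079,.049)).round(1) for c in (T,S)])
E
```

```text
rail ends [array([-0.0902911,  0.0846027]), array([-0.30795765,  0.07757121])]
ptr [ 0.58390262 -0.01573333  0.049     ] [-0.15862547  0.07120946]
ptrS [ 0.5821845  -0.01712496  0.049     ] [-0.16043417  0.06993779]
tab [ 0.58986236 -0.09192802  0.087     ] [-0.15785675 -0.00521408]
thumb [ 0.5608768  -0.09518424  0.081     ] [-0.18699657 -0.00649328]
-270 [array([263.1, 233.2]), array([289.9, 224.1])]
-260 [array([262.8, 228.6]), array([286.2, 221.6])]
-250 [array([262.4, 224. ]), array([282.5, 219.2])]
-240 [array([262. , 219.4]), array([278.8, 216.9])]
-230 [array([261.7, 214.8]), array([275.2, 214.5])]
-220 [array([261.3, 210.3]), array([271.6, 212.2])]
-210 [array([260.9, 205.7]), array([268., 210.])]
```

View pics/fin.png

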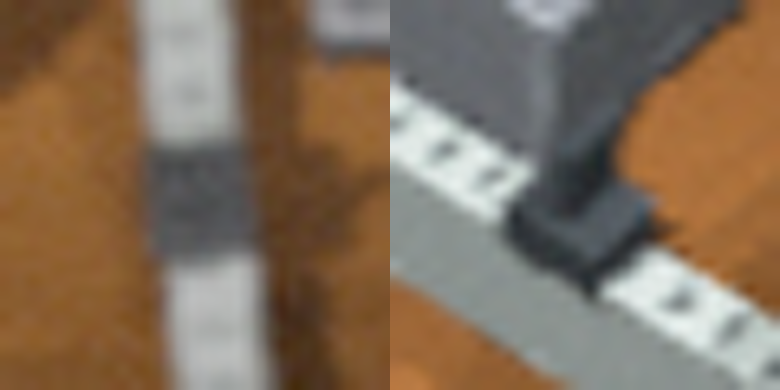

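The fin stands mid-block. In the top crop the block spans rows 145 to 258. In the side crop the fin's base is at about (578,195). I'll refine the yaw and the fin from depth.

Run:
```python
from h import *; import pickle
import h
cs=pickle.load(open("c0.pkl","rb")); T=cs["top"];S=cs["side"]
def line(pts):
    v=cv2.fitLine(pts.astype(np.float32),cv2.DIST_HUBER,0,.001,.001).ravel(); return np.arctan(v[1]/v[0]),v[2:]
for n,c in cs.items():
    P=cloud(c).reshape(-1,3); C=c["pixels"].reshape(-1,3).astype(int)
    q=np.array([w2c(p) for p in P[:,:2]])
    m=(abs(P[:,2]-.03)<.006)&(abs(q[:,1]-.081)<.018)&(q[:,0]>-.30)&(q[:,0]<-.11)&(C.min(1)>150)
    print(n,"rail",m.sum(),line(P[m,:2]),P[m,2].mean())
    m=(abs(P[:,2]-.09)<.004)&(abs(q[:,0])<.108)&(abs(q[:,1])<.095)
    print(n,"caddytop",m.sum(),cv2.minAreaRect(P[m,:2].astype(np.float32)))
    m=(P[:,2]>.033)&(P[:,2]<.06)&(abs(q[:,1]-.081)<.02)&(abs(q[:,0]+.245)<.03)&(C.max(1)<110)&(C.max(1)-C.min(1)<30)
    for p,k,a in zip(P[m],np.argwhere(m).ravel(),q[m]):
        if p[2]>.04: print(k%512,k//512,p.round(4),a.round(4))
print("block top",[at_z(T,(261.4,221.5-.3),z).round(4) for z in(.034,.038)])
print("fin S",at_z(S,(278.2,220.8),.036).round(4),at_z(S,(279,217),.049).round(4))
```

```text
top rail 400 (np.float32(0.09844209), array([ 0.5427764 , -0.00727076], dtype=float32)) 0.030344922006686058
top caddytop 959 ((0.7506667971611023, -0.07538183033466339), (0.20131942629814148, 0.16019600629806519), 5.449030876159668)
257 217 [ 0.5082 -0.0027  0.0416] [-0.2332  0.0894]
258 217 [ 0.5084 -0.0049  0.04  ] [-0.2333  0.0872]
262 217 [ 0.508  -0.0136  0.0431] [-0.2342  0.0785]
257 218 [ 0.5062 -0.0027  0.0402] [-0.2353  0.0895]
262 218 [ 0.5059 -0.0136  0.0419] [-0.2363  0.0786]
264 218 [ 0.5059 -0.018   0.0412] [-0.2366  0.0742]
258 219 [ 0.5039 -0.0048  0.0411] [-0.2377  0.0875]
262 219 [ 0.5038 -0.0136  0.0408] [-0.2384  0.0788]
263 219 [ 0.5037 -0.0158  0.0423] [-0.2387  0.0766]
264 219 [ 0.5037 -0.018   0.0413] [-0.2388  0.0744]
257 220 [ 0.5016 -0.0026  0.0423] [-0.2399  0.0899]
258 220 [ 0.5001 -0.0047  0.0584] [-0.2414  0.0879]
259 220 [ 0.5004 -0.0069  0.0556] [-0.2414  0.0857]
260 220 [ 0.5002 -0.009   0.0573] [-0.2417  0.0836]
261 220 [ 0.5002 -0.0111  0.057 ] [-0.2418  0.0815]
262 220 [ 0.5003 -0.0133  0.056 ] [-0.2419  0.0793]
263 220 [ 0.5001 -0.0154  0.0578] 
[... 4058 characters left out ...]
4984 -0.0013  0.0419] [-0.243   0.0915]
277 223 [ 0.4966 -0.0024  0.0424] [-0.2448  0.0904]
279 223 [ 0.4949 -0.0071  0.0402] [-0.2469  0.0859]
280 223 [ 0.4935 -0.0088  0.04  ] [-0.2484  0.0843]
281 223 [ 0.4909 -0.0089  0.042 ] [-0.2509  0.0843]
282 223 [ 0.4902 -0.0114  0.0407] [-0.2518  0.0819]
279 224 [ 0.4923 -0.0041  0.0415] [-0.2492  0.089 ]
280 224 [ 0.4913 -0.0063  0.0406] [-0.2504  0.0869]
281 224 [ 0.4895 -0.0075  0.0411] [-0.2522  0.0858]
279 225 [ 0.4909 -0.0027  0.0405] [-0.2505  0.0905]
280 225 [ 0.4892 -0.0039  0.041 ] [-0.2524  0.0894]
block top [array([ 0.4996, -0.0123,  0.034 ]), array([ 0.4992, -0.0123,  0.038 ])]
fin S [ 0.5026 -0.0134  0.036 ] [ 0.5016 -0.0136  0.049 ]
```

Emit:
{"name": "step_arm", "arguments": {
  "plan": [
    {"gripper": 85, "xyz": [45, 40, 0], "yaw": 8},
    {"gripper": 85, "xyz": [90, 79, 0], "yaw": 17},
    {"gripper": 85, "xyz": [135, 118, 0], "yaw": 26},
    {"gripper": 85, "xyz": [180, 157, 0], "yaw": 35},
    {"gripper": 85, "xyz": [225, 196, 0], "yaw": 44},
    {"gripper": 85, "xyz": [270, 235, 0], "yaw": 53},
    {"gripper": 85, "xyz": [315, 274, 0], "yaw": 62},
    {"gripper": 85, "xyz": [360, 313, 0], "yaw": 71},
    {"gripper": 85, "xyz": [405, 352, 0], "yaw": 78},
    {"gripper": 85, "xyz": [445, 390, 0], "yaw": 80.6},
    {"gripper": 85, "xyz": [445, 390, 0], "yaw": 80.6},
    {"gripper": 85, "xyz": [445, 390, 0], "yaw": 80.6},
    {"gripper": 85, "xyz": [445, 390, 0], "yaw": 80.6},
    {"gripper": 85, "xyz": [445, 390, 0], "yaw": 80.6}
  ],
  "newtons": 20
}}

```text
time_s: 2.45
tool_pos: [0.573, -0.094, 0.192]
tool_rot: [[-0.094, 0.996, 0.0], [0.996, 0.094, -0.0], [-0.0, 0.0, -1.0]]
ft_force: [-0.4, 0.0, -0.8]
opening: 0.995
grasp_force: 0.0
```

Emit:
{"name": "step_arm", "arguments": {
  "plan": [
    {"gripper": 85, "xyz": [0, 0, -45], "yaw": 0},
    {"gripper": 85, "xyz": [0, 0, -80], "yaw": 0},
    {"gripper": 85, "xyz": [0, 0, -105], "yaw": 0},
    {"gripper": 85, "xyz": [0, 0, -125], "yaw": 0},
    {"gripper": 85, "xyz": [0, 0, -138], "yaw": 0},
    {"gripper": 85, "xyz": [0, 0, -138], "yaw": 0},
    {"gripper": 85, "xyz": [0, 0, -138], "yaw": 0}
  ]
}}

```text
time_s: 3.32
tool_pos: [0.5739, -0.0934, 0.0545]
tool_rot: [[-0.095, 0.995, 0.001], [0.995, 0.095, -0.0], [-0.0, 0.001, -1.0]]
ft_force: [-0.8, 1.1, 0.1]
opening: 0.996
grasp_force: 0.0
```

```bash
sed -i 's/^TH=.*/TH=0.096; CO=np.array([.750,-.0756])/' h.py
python3 - <<'E'
from h import *
print(arm.sense()["tool_pos"],w2c(arm.sense()["tool_pos"]))
T=arm.capture("top");S=arm.capture("side")
k=lambda c,u,v,n:cv2.resize(c["pixels"][v-n:v+n,u-n:u+n,::-1],(400,400),interpolation=cv2.INTER_CUBIC)
cv2.imwrite("pics/down.png",np.hstack([k(T,290,190,60),k(S,270,185,60)]))
E
```

```text
[ 0.57390296 -0.09341955  0.05446952] [-0.17699426 -0.00085813]
```

View pics/down.png

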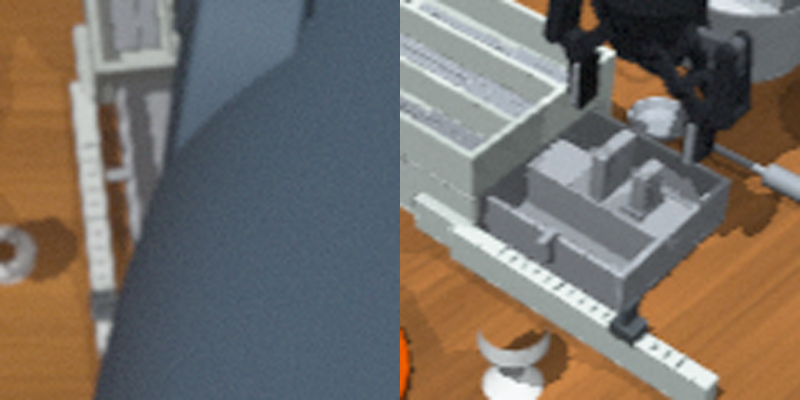

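Run:
```python
from h import *
S=arm.capture("side")
f=lambda p:(proj(S,p)-[210,125])*400/120+[400,0]
for x in(-.134,-.22):
  for z in (.054,.067,.08): print(x,z,[f(c2w(x,y,z)).round() for y in (-.011,.011)])
print("tabtop",f(c2w(-.16,0,.087)),"thumb",f(c2w(-.194,0,.081)),f(c2w(-.16,.019,.045)))
for uv in [(583,95),(703,145),(690,125),(605,160),(645,180),(600,140),(645,170)]:
  q=(np.array(uv)-[400,0])*120/400+[210,125]; p=at_depth(S,q); print(uv,p.round(3),w2c(p).round(3))
```

```text
-0.134 0.054 [array([592., 154.]), array([573., 170.])]
-0.134 0.067 [array([593., 140.]), array([574., 156.])]
-0.134 0.08 [array([594., 127.]), array([574., 142.])]
-0.22 0.054 [array([690., 208.]), array([671., 225.])]
-0.22 0.067 [array([692., 194.]), array([673., 211.])]
-0.22 0.08 [array([694., 180.]), array([675., 197.])]
tabtop [614.23845311 142.41202892] thumb [653.35290843 170.56931937] [594.15348624 200.95020385]
(583, 95) [ 0.616 -0.085  0.117] [-0.134  0.004]
(703, 145) [ 0.518 -0.091  0.13 ] [-0.233  0.006]
(690, 125) [ 0.526 -0.087  0.144] [-0.224  0.011]
(605, 160) [ 0.584 -0.075  0.084] [-0.165  0.016]
(645, 180) [ 0.555 -0.083  0.08 ] [-0.195  0.011]
(600, 140) [ 0.652 -0.147  0.018] [-0.104 -0.062]
(645, 170) [ 0.56  -0.089  0.083] [-0.191  0.005]
```

The side view shows dark gripper linkages ending near (583,105) and (705,155), both higher than predicted for the fingertips. There is a grey sliver at (690,140) that may be a pad. I'll check this with a closer look.

Run:
```python
from h import *
print(arm.sense()["tool_pos"])
S=arm.capture("side")
cv2.imwrite("pics/z5.png",cv2.resize(S["pixels"][130:190,250:330,::-1],(800,600),interpolation=cv2.INTER_CUBIC))
P=cloud(S)
for u in (303,):
  for v in range(150,186,2): print(u,v,w2c(P[v,u]).round(3),P[v,u,2].round(3),S["pixels"][v,u])
for u in (263,265):
  for v in range(140,176,3): print(u,v,w2c(P[v,u]).round(3),P[v,u,2].round(3),S["pixels"][v,u])
```

```text
[ 0.57392656 -0.0933272   0.05435398]
303 150 [-0.223 -0.008] 0.166 [32 33 41]
303 152 [-0.224 -0.009] 0.161 [24 26 31]
303 154 [-0.226 -0.006] 0.158 [40 38 44]
303 156 [-0.23  -0.001] 0.158 [40 42 44]
303 158 [-0.233  0.005] 0.158 [36 36 39]
303 160 [-0.235  0.006] 0.155 [30 29 36]
303 162 [-0.235  0.006] 0.149 [28 31 36]
303 164 [-0.233  0.   ] 0.138 [20 24 27]
303 166 [-0.233  0.   ] 0.134 [21 21 23]
303 168 [-0.233 -0.003] 0.125 [18 23 26]
303 170 [-0.233 -0.003] 0.12 [48 40 38]
303 172 [-0.17 -0.12] 0.001 [81 55 31]
303 174 [-0.176 -0.11 ] 0.003 [95 63 28]
303 176 [-0.203 -0.062] 0.045 [102  97  98]
303 178 [-0.205 -0.06 ] 0.041 [72 76 79]
303 180 [-0.206 -0.06 ] 0.035 [70 72 76]
303 182 [-0.215 -0.044] 0.045 [100 102 108]
303 184 [-0.22  -0.037] 0.047 [ 98 104 106]
263 140 [-0.133  0.012] 0.159 [32 34 40]
263 143 [-0.131  0.009] 0.148 [42 46 52]
263 146 [-0.131  0.009] 0.14 [86 91 94]
263 149 [-0.132  0.009] 0.132 [74 75 81]
263 152 [-0.132  0.009] 0.124 [71 76 77]
263 155 [-0.133  0.009] 0.115 [54 58 60]
263 158 [-0.101 -0.033] 0.064 [108 116 113]
263 161 [-0.081 -0.061] 0.026 [77 81 83]
263 164 [-0.082 -0.06 ] 0.017 [68 72 76]
263 167 [-0.541  0.555] 0.66 [65 69 75]
263 170 [-0.117 -0.015] 0.045 [181 187 193]
263 173 [-0.123 -0.008] 0.044 [181 188 198]
265 140 [-0.137  0.01 ] 0.16 [27 28 32]
265 143 [-0.133  0.005] 0.147 [26 26 28]
265 146 [-0.135  0.006] 0.14 [18 19 21]
265 149 [-0.134  0.004] 0.13 [20 17 24]
265 152 [-0.135  0.006] 0.124 [17 23 23]
265 155 [-0.135  0.005] 0.114 [18 14 20]
265 158 [-0.099 -0.045] 0.055 [ 97 104 101]
265 161 [-0.088 -0.06 ] 0.03 [72 76 77]
265 164 [-0.088 -0.061] 0.02 [71 76 77]
265 167 [-0.089 -0.061] 0.01 [76 78 82]
265 170 [-0.12  -0.019] 0.045 [149 156 163]
265 173 [-0.127 -0.01 ] 0.045 [181 185 196]
```

View pics/z5.png

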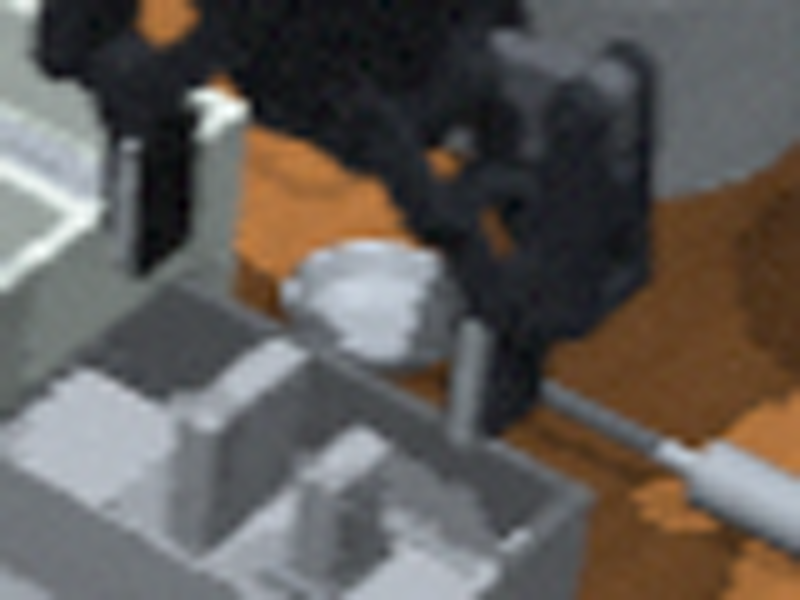

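The tips appear at z≈0.11, not the 0.067 the sensed TCP implies. The plates measure correctly in the same picture. Lowering by 18 mm is safe under either reading, so I'll do that and re-measure.

Emit:
{"name": "step_arm", "arguments": {
  "plan": [
    {"gripper": 85, "xyz": [0, 0, -9], "yaw": 0},
    {"gripper": 85, "xyz": [0, 0, -18], "yaw": 0},
    {"gripper": 85, "xyz": [0, 0, -18], "yaw": 0},
    {"gripper": 85, "xyz": [0, 0, -18], "yaw": 0}
  ]
}}

```text
time_s: 4.03
tool_pos: [0.5734, -0.0932, 0.0356]
tool_rot: [[-0.096, 0.995, -0.0], [0.995, 0.096, -0.0], [0.0, -0.0, -1.0]]
ft_force: [-0.3, 0.3, -0.5]
opening: 0.997
grasp_force: 0.0
```

```bash
cat >> h.py <<'E'
def tips():
    S=arm.capture("side"); P=cloud(S).reshape(-1,3); C=S["pixels"].reshape(-1,3).max(1)
    q=np.array([w2c(p) for p in P[:,:2]]); t=w2c(arm.sense()["tool_pos"])
    for lo,hi,n in((0.012,.062,"back"),(-.062,-.012,"front")):
        m=(q[:,0]>t[0]+lo)&(q[:,0]<t[0]+hi)&(abs(q[:,1]-t[1])<.014)&(P[:,2]>.05)&(C<60)
        z=P[m,2]; k=np.argsort(z)[:6]; print(n,m.sum(),z[k].round(4),q[m,0].min().round(3),q[m,0].max().round(3),q[m][k][:2].round(3).tolist())
    s=arm.sense(); print("tool",s["tool_pos"].round(4) if hasattr(s["tool_pos"],"round") else s["tool_pos"],t.round(4),s["ft_force"])
    return S
E
python3 - <<'E'
from h import *
S=tips(); s=arm.sense(); print(s["q"])
E
```

```text
back 257 [0.0898 0.0911 0.0916 0.0921 0.0927 0.0941] -0.165 -0.115 [[-0.134, -0.005], [-0.135, 0.006]]
front 1524 [0.0968 0.0969 0.099  0.0991 0.0994 0.1018] -0.239 -0.19 [[-0.227, 0.007], [-0.229, 0.005]]
tool [ 0.5735 -0.0932  0.0357] [-0.1773 -0.0006] [ 0.19955911 -0.55627278  0.65178366]
[-1.61088843e-01  4.50829861e-01 -1.02674155e-01  1.01713437e+00
 -1.11093636e-05  1.31391176e+00]
```

Emit:
{"name": "step_arm", "arguments": {
  "plan": [
    {"gripper": 85, "xyz": [0, 0, -4], "yaw": 0},
    {"gripper": 85, "xyz": [0, 0, -7], "yaw": 0},
    {"gripper": 85, "xyz": [0, 0, -7], "yaw": 0}
  ]
}}

```text
time_s: 4.45
tool_pos: [0.5732, -0.0932, 0.0283]
tool_rot: [[-0.096, 0.995, -0.001], [0.995, 0.096, 0.0], [0.0, -0.001, -1.0]]
ft_force: [0.1, 0.3, -0.1]
opening: 0.997
grasp_force: 0.0
```

Run:
```python
from h import *
S=tips()
```

```text
back 255 [0.0835 0.0842 0.0845 0.0853 0.0868 0.087 ] -0.165 -0.116 [[-0.135, 0.003], [-0.135, -0.005]]
front 1570 [0.0887 0.0909 0.0917 0.0919 0.0923 0.0933] -0.239 -0.19 [[-0.23, 0.005], [-0.228, 0.006]]
tool [ 0.5733 -0.0932  0.0285] [-0.1776 -0.0006] [-0.13941639 -0.45166428 -0.20453776]
```

There is no contact force, so the pictures are right and the tips really are about 0.083 high. I'll go down 14 mm, partly close, and see how far the tips swing.

Emit:
{"name": "step_arm", "arguments": {
  "plan": [
    {"gripper": 62, "xyz": [0, 0, -7], "yaw": 0},
    {"gripper": 62, "xyz": [0, 0, -14], "yaw": 0},
    {"gripper": 62, "xyz": [0, 0, -14], "yaw": 0},
    {"gripper": 62, "xyz": [0, 0, -14], "yaw": 0}
  ]
}}

```text
time_s: 5.0
tool_pos: [0.5734, -0.0932, 0.0146]
tool_rot: [[-0.096, 0.995, -0.0], [0.995, 0.096, 0.0], [0.0, -0.0, -1.0]]
ft_force: [0.4, -0.6, 0.1]
opening: 0.725
grasp_force: 0.0
```

Run:
```python
from h import *
S=tips()
cv2.imwrite("pics/z6.png",cv2.resize(S["pixels"][130:190,250:330,::-1],(800,600),interpolation=cv2.INTER_CUBIC))
```

```text
back 298 [0.0762 0.0784 0.0786 0.079  0.0794 0.0796] -0.165 -0.115 [[-0.146, -0.003], [-0.146, 0.005]]
front 1669 [0.0682 0.0689 0.071  0.0717 0.0719 0.0722] -0.239 -0.191 [[-0.216, 0.006], [-0.218, 0.005]]
tool [ 0.5735 -0.0932  0.0147] [-0.1773 -0.0006] [-0.0654814   0.03174909 -0.26806735]
```

View pics/z6.png

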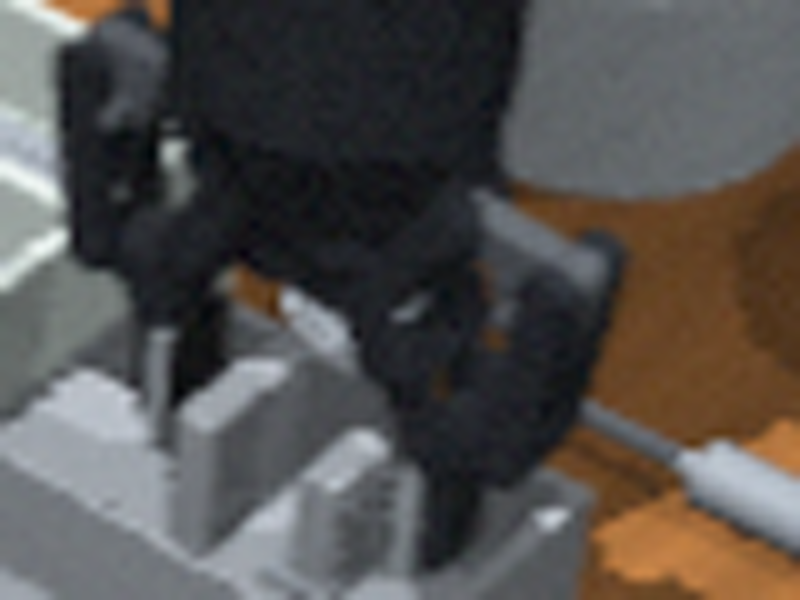

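The fingers now straddle both plates, with pad bottoms at (160,445) and (405,575), i.e. z≈0.065. I'll go down 8 mm more, then pull.

Emit:
{"name": "step_arm", "arguments": {
  "plan": [
    {"gripper": 62, "xyz": [0, 0, -8], "yaw": 0},
    {"gripper": 62, "xyz": [0, 0, -8], "yaw": 0},
    {"gripper": 62, "xyz": [-7, -0.7, -8], "yaw": 0},
    {"gripper": 62, "xyz": [-15, -1.4, -8], "yaw": 0},
    {"gripper": 62, "xyz": [-24, -2.3, -8], "yaw": 0},
    {"gripper": 62, "xyz": [-34, -3.3, -8], "yaw": 0},
    {"gripper": 62, "xyz": [-44, -4.2, -8], "yaw": 0},
    {"gripper": 62, "xyz": [-54, -5.2, -8], "yaw": 0},
    {"gripper": 62, "xyz": [-64, -6.1, -8], "yaw": 0},
    {"gripper": 62, "xyz": [-73, -7, -8], "yaw": 0},
    {"gripper": 62, "xyz": [-81, -7.8, -8], "yaw": 0},
    {"gripper": 62, "xyz": [-88, -8.5, -8], "yaw": 0},
    {"gripper": 62, "xyz": [-91, -8.8, -8], "yaw": 0},
    {"gripper": 62, "xyz": [-91, -8.8, -8], "yaw": 0},
    {"gripper": 62, "xyz": [-91, -8.8, -8], "yaw": 0}
  ],
  "newtons": 30
}}

```text
time_s: 6.92
tool_pos: [0.4829, -0.1019, 0.007]
tool_rot: [[-0.096, 0.995, 0.002], [0.995, 0.096, 0.0], [0.0, 0.002, -1.0]]
ft_force: [6.3, 0.9, -3.9]
opening: 0.723
grasp_force: 3.1
```

Run:
```python
from h import *
s=arm.sense(); print(s["tool_pos"],w2c(s["tool_pos"]),s["ft_force"],s["opening"],s["grasp_force"])
S=arm.capture("side");T=arm.capture("top")
for c,n in((S,"side"),(T,"top")):
  for k in ("pointer","clip_mark","pull_tab","thumb_piece"):
    print(n,k,[(round(x["conf"],2),np.round(x["xy"],1),w2c(at_z(c,x["xy"],.049)).round(4)) for x in arm.landmark_of(k,n)[:2]])
k=lambda c,u,v,n:cv2.resize(c["pixels"][v-n:v+n,u-n:u+n,::-1],(400,400),interpolation=cv2.INTER_CUBIC)
cv2.imwrite("pics/mark.png",np.hstack([k(T,262,215,25),k(S,285,205,30)]))
```

```text
[ 0.48285277 -0.10192151  0.00696167] [-0.26844014 -0.00059356] [ 6.26057429  0.92346433 -3.89690888] 0.7231446751167244 3.086809739470482
side pointer [(0.65, array([281.9, 217.3]), array([-0.2465,  0.0821]))]
side clip_mark [(0.65, array([284. , 217.9]), array([-0.2509,  0.0806]))]
side pull_tab [(0.76, array([305.9, 202.3]), array([-0.2601,  0.0108]))]
side thumb_piece [(0.69, array([312.4, 204.5]), array([-0.2748,  0.0069]))]
top pointer [(0.83, array([265.2, 219.7]), array([-0.2421,  0.0788]))]
top clip_mark [(0.44, array([265.8, 223. ]), array([-0.2493,  0.0783])), (0.3, array([190.9, 241.4]), array([-0.2719,  0.2432]))]
top pull_tab []
top thumb_piece [(0.48, array([189.3, 239.5]), array([-0.2675,  0.2463]))]
```

View pics/mark.png

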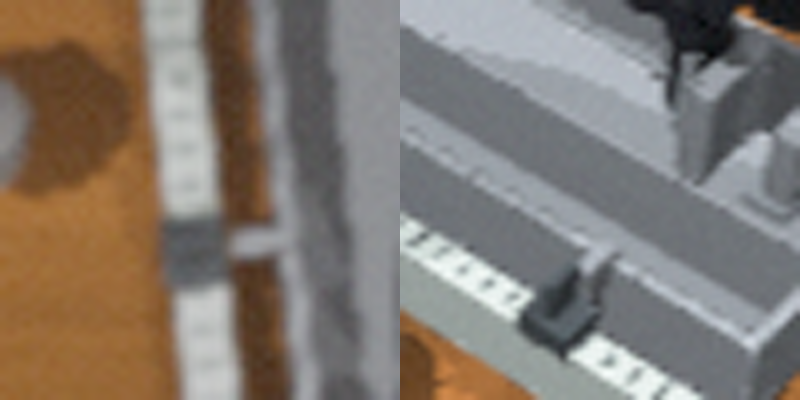

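The pointer, at (255,241) in the left crop, sits right beside the clip, whose block is centred at (193,252). The side crop also shows it next to the fin. I'll compare the numbers.

Run:
```python
from h import *
T=arm.capture("top");S=arm.capture("side")
print("expected ptr px", [proj(c,c2w(-.2437,.07,.05)).round(2) for c in(T,S)])
# same-row profile of pointer brightness
for u in (267,268,269): 
  col=T["pixels"][212:232,u].astype(int).sum(1); print(u,col)
P=cloud(T); C=T["pixels"].astype(int)
q=np.array([w2c(p) for p in P.reshape(-1,3)]).reshape(384,512,2)
m=(q[...,1]>.068)&(q[...,1]<.079)&(abs(q[...,0]+.245)<.02)&(P[...,2]>.035)
for v,u in np.argwhere(m): print(u,v,q[v,u].round(4),P[v,u,2].round(3),C[v,u].sum())
P=cloud(S); q=np.array([w2c(p) for p in P.reshape(-1,3)]).reshape(384,512,2); C=S["pixels"].astype(int).sum(2)
m=(abs(q[...,1]-.0715)<.0045)&(abs(q[...,0]+.245)<.02)&(P[...,2]>.043)
print("side",[ (u,v,q[v,u].round(4).tolist(),P[v,u,2].round(3),C[v,u]) for v,u in np.argwhere(m)])
```

```text
expected ptr px [array([269.32, 219.98]), array([284.25, 213.2 ])]
267 [189 192 183 190 193 226 321 433 476 438 273 183 169 199 170 179 186 180
 199 210]
268 [210 202 201 216 204 208 334 454 484 425 270 179 186 173 179 177 170 173
 167 170]
269 [258 263 261 256 241 228 342 465 475 396 262 175 190 186 196 193 158 175
 178 180]
266 219 [-0.2409  0.077 ] 0.051 378
267 219 [-0.241   0.0747] 0.049 433
268 219 [-0.241   0.0725] 0.047 454
269 219 [-0.2413  0.0704] 0.048 465
270 219 [-0.2415  0.0682] 0.047 471
266 220 [-0.2429  0.0771] 0.049 419
267 220 [-0.2432  0.075 ] 0.05 476
268 220 [-0.2433  0.0728] 0.048 484
269 220 [-0.2435  0.0706] 0.048 475
270 220 [-0.2439  0.0685] 0.05 470
266 221 [-0.2451  0.0774] 0.049 402
267 221 [-0.2453  0.0752] 0.049 438
268 221 [-0.2452  0.0729] 0.045 425
269 221 [-0.2458  0.0709] 0.049 396
270 221 [-0.2461  0.0688] 0.051 380
side [(np.int64(324), np.int64(0), [-0.2649, 0.067], np.float64(0.488), np.int64(100)), (np.int64(323), np.int64(1), [-0.2638, 0.0674], np.float64(0.486), np.int64(93)), (np.int64(284), np.int64(212), [-0.2415, 0.0681], np.float64(0.0
[... 330 characters left out ...]
at64(0.05), np.int64(404)), (np.int64(283), np.int64(214), [-0.2421, 0.0722], np.float64(0.048), np.int64(567)), (np.int64(284), np.int64(214), [-0.2446, 0.0722], np.float64(0.05), np.int64(508)), (np.int64(285), np.int64(214), [-0.2458, 0.07], np.float64(0.049), np.int64(357)), (np.int64(286), np.int64(214), [-0.2483, 0.07], np.float64(0.051), np.int64(372)), (np.int64(283), np.int64(215), [-0.2446, 0.0757], np.float64(0.05), np.int64(496)), (np.int64(284), np.int64(215), [-0.2459, 0.0737], np.float64(0.049), np.int64(363)), (np.int64(285), np.int64(215), [-0.2473, 0.072], np.float64(0.049), np.int64(249)), (np.int64(284), np.int64(216), [-0.2459, 0.0733], np.float64(0.045), np.int64(249))]
```

The pointer is at x = −0.2433 and the fin at about −0.2437, so it is at the mark. I'll hold it, then close while moving the tool so the tab stays put.

Emit:
{"name": "step_arm", "arguments": {
  "plan": [
    {"gripper": 62, "xyz": [0, 0, 0], "yaw": 0},
    {"gripper": 62, "xyz": [0, 0, 0], "yaw": 0},
    {"gripper": 62, "xyz": [0, 0, 0], "yaw": 0},
    {"gripper": 58, "xyz": [2, 0.2, 0.5], "yaw": 0},
    {"gripper": 54, "xyz": [4, 0.4, 1], "yaw": 0},
    {"gripper": 50, "xyz": [6, 0.6, 1.5], "yaw": 0},
    {"gripper": 48, "xyz": [7, 0.7, 2], "yaw": 0},
    {"gripper": 48, "xyz": [7, 0.7, 2], "yaw": 0},
    {"gripper": 48, "xyz": [7, 0.7, 2], "yaw": 0}
  ],
  "newtons": 30
}}

```text
time_s: 8.65
tool_pos: [0.4902, -0.1014, 0.0091]
tool_rot: [[-0.096, 0.995, 0.002], [0.995, 0.096, -0.0], [-0.0, 0.002, -1.0]]
ft_force: [7.4, 0.2, -3.2]
opening: 0.56
grasp_force: 3.6
```

```bash
cat >> h.py <<'E'
def ptr():
    s=arm.sense(); print("tool",w2c(s["tool_pos"]).round(4),s["tool_pos"][2],np.round(s["ft_force"],1),s["opening"]*85.4,s["grasp_force"])
    T=arm.capture("top"); C=T["pixels"].astype(float).sum(2)[205:236]; w=[]
    for u in (267,268,269):
        c=C[:,u]; k=c.argmax(); i=np.arange(k-2,k+3); a=np.clip(c[i]-230,0,None); w.append((a*i).sum()/a.sum()+205)
    v=np.mean(w); print("ptr",v,w2c(at_z(T,(268,v),.05)),"ptrdepth")
E
python3 -c "
from h import *
ptr()"
```

```text
tool [-0.2611 -0.0007] 0.009066985161708216 [ 7.4  0.2 -3.2] 47.799154369215636 3.583088144659996
ptr 219.65133201287665 [-0.24268494  0.07276679] ptrdepth
```

Emit:
{"name": "step_arm", "arguments": {
  "plan": [
    {"gripper": 45, "xyz": [1, 0.1, 0.3], "yaw": 0},
    {"gripper": 42, "xyz": [2.5, 0.2, 0.6], "yaw": 0},
    {"gripper": 39, "xyz": [4, 0.4, 0.9], "yaw": 0},
    {"gripper": 36, "xyz": [5.5, 0.5, 1.2], "yaw": 0},
    {"gripper": 33, "xyz": [7, 0.7, 1.5], "yaw": 0},
    {"gripper": 30, "xyz": [8.5, 0.8, 1.5], "yaw": 0},
    {"gripper": 27, "xyz": [9.5, 0.9, 1.5], "yaw": 0},
    {"gripper": 22, "xyz": [9.5, 0.9, 1.5], "yaw": 0},
    {"gripper": 22, "xyz": [9.5, 0.9, 1.5], "yaw": 0},
    {"gripper": 22, "xyz": [9.5, 0.9, 1.5], "yaw": 0},
    {"gripper": 22, "xyz": [9.5, 0.9, 1.5], "yaw": 0}
  ],
  "newtons": 30
}}

```text
time_s: 10.07
tool_pos: [0.5002, -0.1005, 0.0112]
tool_rot: [[-0.096, 0.995, 0.003], [0.995, 0.096, -0.0], [-0.0, 0.003, -1.0]]
ft_force: [7.1, 3.0, 5.0]
opening: 0.317
grasp_force: 30.6
```

```bash
python3 -c "
from h import *
ptr()
T=arm.capture('top');S=arm.capture('side')
k=lambda c,u,v,n:cv2.resize(c['pixels'][v-n:v+n,u-n:u+n,::-1],(400,400),interpolation=cv2.INTER_CUBIC)
cv2.imwrite('pics/shut.png',np.hstack([k(T,262,215,25),k(S,300,195,35)]))"
```

```text
tool [-0.251  -0.0008] 0.011164731904349433 [7.1 3.  5. ] 27.09331034010046 30.559827089309692
ptr 219.7729175383615 [-0.24294737  0.07279585] ptrdepth
```

View pics/shut.png

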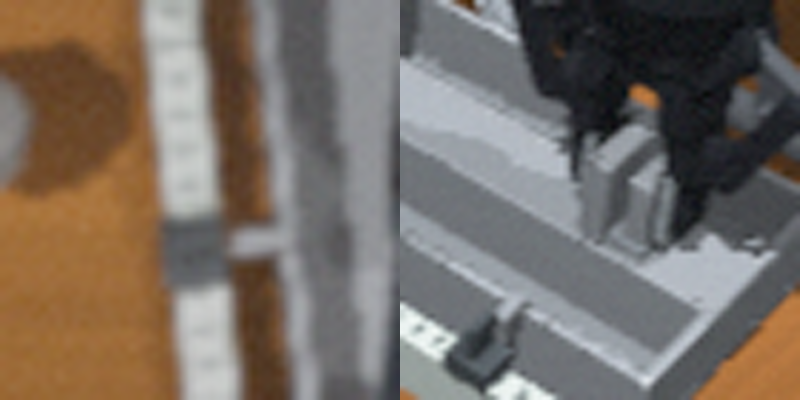

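The pictures show both plates squeezed together: opening 27 mm (28 expected with the lever shut), grip 30 N, lever beside the tab at (640,195). The pointer at (255,241) is level with the clip to within about 1 mm. I'll hand the job in.

```bash
python3 -c "
from cell import arm
print(arm.finish_job())"
```

```text
the job is handed in; nothing more can be done
None
```

I handed the job in with the tray held about 1 mm from the clip mark, the lever shut and both plates squeezed at about 30 N; no verdict came back, and I did not re-measure the bystanders at the end.

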